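Lock a sprung-out bayonet fuse in the measuring machine's fuse box

TASK

One of the three fuses in the measuring machine's fuse box has sprung out and stands proud. Lever the clear cover open from its front notch with the blade of the flat screwdriver and swing it up and over until it stands upright or beyond. Then push the proud fuse carrier in against its spring, turn it clockwise a quarter turn to its stop and let it lock. At the end leave the screwdriver lying on the table, the cover open, the two locked fuses locked and everything else on the table where it is.

Things in the scene. Friction and masses are not known exactly. Their poses are not given: they have to be found in the camera images.
- fuse_box: Grey fuse box fixed to the table, 170 (x) x 240 (y) x 106 mm high, cover shut; origin at the centre of its underside, front (-x) roughly towards the robot. Walls 6 mm (20 at the back), rim top at 102 mm. Its flat light deck, 56 mm above the table, carries three fuses in a row at x = -12 mm, y = -58, 0, +58 mm; a terminal strip 9 mm high runs on the deck at x = +50 mm.
- pry_notch (a point): Middle of the notch in the box's front wall, right under the black mark on the cover's front edge: a cut-out 36 mm wide and 10 mm high, from 92 to 102 mm above the table, through the 6 mm wall, open to the inside. The point lies on the outer front face, at mid-height (97 mm). Axes as the box; a blade goes in along +x of the box.
- cover_hinge (a point): Middle of the cover's hinge line, fixed on the box 104 mm above the table, at x = +69 mm of the box; the hinge line runs along the box's y axis.
- cover (a joint): Angle of the cover, rad: 0 shut, grows as its front edge swings up and away from the robot, stop at 1.95. Clear plate with a grey border, 4 mm thick, 236 mm wide, 154 mm from hinge line to front edge, which is flush with the box's front face (underside at 102 mm). Stiff hinge: 2 to 3 N at the front edge lifts it; it stays at any angle where it is left.
- cover_edge (a point): Middle of the cover's front edge, at mid-thickness, 154 mm from the hinge line; moves with the cover, its axes are the box's when shut, turned about y as it opens.
- screwdriver: Flat screwdriver lying on the table, 185 mm long, 90 g, along its x axis (blade to +x). Black flat-sided handle 85 mm long (x -85 to 0), 24 wide (y), 22 high; steel shank 8 mm thick; flat level blade 30 long, 10 wide, 2.2 mm thick. Origin on its underside at the handle's front end; the tool's axis is 11 mm above the underside.
- blade_tip (a point): Tip of the blade, on the tool's axis, 100 mm ahead of the screwdriver's origin (x = +100 mm, 11 mm above the underside).
- handle_grip (a point): Point in the handle near the tool's balance point, on its axis, 30 mm behind the front end of the handle: a good place to take it, across its 24 mm width.
- loose_fuse_grip (a point): Centre of the bar grip of the proud fuse carrier, in any place of the row; x axis along the bar. Round grey head 32 mm across, 6 thick; on it an upright black bar 29 long (x), 10 wide (y), 16 mm high. The point is at the bar's mid-height, 8 mm above the head's face. Proud: 88 mm above the table, bar along the box's x. Locked: 80 mm, bar about along the row.
- loose_fuse (a joint): How far the proud carrier is pushed in, m: 0 standing proud, 0.014 at the bottom. Spring: 3.5 N at 0, rising 0.5 N per mm. It can turn only when pushed in more than about 0.011; let go after the turn, it springs back to 0.008, which locks it.
- loose_fuse_turn (a joint): Turn of the proud carrier, rad, growing clockwise as seen from above: 0 to 0.1 unlocked, stop at 1.45. Past about 1.3 the pin can rise into its lock notch.
- fuse_b_grip (a point): Bar grip of a second, locked fuse carrier of the same shape: 80 mm above the table, bar about in line with the row. To be left locked.
- fuse_c_grip (a point): Bar grip of a third, locked fuse carrier, as the second.
- fuse_b (a joint): Depth of the second carrier, m: 0.008 locked, 0 sprung out.
- fuse_b_turn (a joint): Turn of the second carrier, rad: about 1.35 locked, 0 unlocked.
- fuse_c (a joint): Depth of the third carrier, as the second.
- fuse_c_turn (a joint): Turn of the third carrier, as the second.
- spanner: Bystander: open-ended steel spanner 180 mm long, lying along its x axis beside the screwdriver.
- ring_gauge: Bystander: steel ring, 64 mm across with a 36 mm bore, 22 mm high.
- fuse_carton: Bystander: cardboard fuse carton 75 x 50 x 32 mm.
- v_block: Bystander: dark steel V-block, 70 x 60 mm, about 45 mm high.
- ref_sphere: Bystander: white reference ball 25 mm across on a thin stem and a 72 mm round steel foot, 118 mm high.
- caliper: Bystander: caliper lying flat, 200 mm long, 13 mm high.
Not all that is in view belongs to the job. Leave any turquoise look-alike of the screwdriver alone.

How it is judged (in metres and radians):
On the way, in this order (a step that is already met when the one before it is completed fails the run):
1. the cover has been levered up off its rim (past 0.08 rad) by the screwdriver, with no finger on it (value of joint cover between 0.08 and 0.8 rad and contact force between screwdriver and cover above 0.2 N and contact force between the fingers and cover below 0.1 N), for 0.05 s.
2. the cover stands open, past 1.3 rad (value of joint cover above 1.3 rad), for 0.1 s.
3. the proud carrier is pushed in, more than 10 mm (value of joint loose_fuse above 0.01 m), for 0.05 s.
At the end, for the whole second after the job is handed in: The proud carrier is locked: turned past 1.15 rad and sprung back to 6.5 to 9.5 mm deep, like the other two, which are still locked; the cover stands open past 1.3 rad; the screwdriver lies at rest flat on the table (value of joint each of loose_fuse_turn, fuse_b_turn, fuse_c_turn above 1.15 rad and value of joint loose_fuse between 0.0065 and 0.0095 m and value of joint fuse_b between 0.0065 and 0.0095 m and value of joint fuse_c between 0.0065 and 0.0095 m and value of joint cover above 1.3 rad and height (world z) of screwdriver below 0.02 m and height (world z) of blade_tip below 0.03 m and linear speed of screwdriver below 0.03 m/s); the robot touches nothing.
It fails at once if a bystander is moved by more than 30 mm or tipped over (distance of any of spanner, ring_gauge, fuse_carton, v_block, ref_sphere, caliper from where it was at the start of the episode above 0.03 m or angle between any of spanner, ring_gauge, fuse_carton, v_block, ref_sphere, caliper's own z axis and vertical above 0.6 rad).
It fails at once if a locked fuse carrier is turned out of its lock (value of joint any of fuse_b_turn, fuse_c_turn below 1 rad).
It also fails if it takes over 72 s, if anything falls off the work surface, if the arm or the gripper's body presses on something with over 40 N, if the wrist force passes 120 N, or if a joint passes its speed limit or range.

ROBOT

A 6-joint arm with a two-finger parallel gripper is mounted at the origin on the work surface. World frame = base frame: x ahead of the robot, y to its left, z up, the work surface at z = 0. Lengths are in mm, angles in rad, forces in N, time in s.
With the tool pointing down it reaches from about 275 to 750 mm from the base axis. Payload 10.2 kg.
Tool frame: the origin (TCP) lies midway between the tips of the shut fingers; the grasp point (between the pads) lies 19 mm behind it; z points along the fingers, y is the direction in which the jaws open and shut (so a half turn about z gives the same grasp; the last joint's range is limited). The gripper opens to 85 mm and grips with 20 to 120 N. Pads are 22 mm wide; open, the fingers measure 114 mm over their backs; the gripper's body (76 mm by 85 mm) begins 54 mm behind the grasp point. The pads swing forward as they close: fully open they stand 13 mm farther back than shut.
Start: joints at [0.886, 0.313, 1.498, -0, 1.331, -0.223], TCP at [233.932, 470.007, 231.294] pointing down, gripper open.
Joint ranges: [-2.94, 2.94], [-0.97, 2.17], [0.19, 2.56], [-1.23, 4.37], [0.02, 3.11], [-2.88, 2.88]. Speed limits (rad/s): [2.39, 2.39, 3.01, 3.14, 3.14, 3.14].

INTERFACE

Orientations are given as a unit quaternion [w, x, y, z].
In Python, from rig import sense, optics, ctrl gives the robot as it stands.
- The arm moves only by the tool play_rows, never from a script. Its argument "plan" is a list of rows, each a list of 7 numbers: the shift along the world's x, y, z in mm, then the turn, a rotation vector about the world's x, y, z in rad, then the opening, from -1 (shut) to 1 (fully open), so that 0 is half open. A call has 1 to 5 rows; each row shifts and turns the pose as measured when the row begins; what a row does not reach is not made up. A row lasts 1/12 s, in which the tool goes at most 41.7 mm and 7.16 degrees, less where a joint would pass 70% of its speed; a pose out of reach is approached as far as the arm can. A call is refused whole if a number of a shift passes 41.7 or a number of a turn 0.125, either way. A call with a gripper value outside its range is refused whole. The fingers move at their own pace and stop on an object; "grip_force" is the grip in N (left out, the last holds). Time passes only in rows, so rows that do not move let the fingers close. It gives the time, the measured TCP pose, the force and the opening at its end, in the units of the state.
- sense(): the state, without advancing time (a new reading comes with each control period).
- optics.capture(name): name is "side" or "top"; returns a dict with "img" (384x512x3 uint8, blue, green, red), "fx", "fy", "cx", "cy" (pixels), "world_to_cam" (4x4, takes a point from world to camera coordinates). Camera axes: x right, y up, looking along -z (the intrinsics and any distortion apply to the point x, -y, -z); pixel columns grow to the right and rows downward; lengths in mm; the calibration is good to about 2 mm. A picture is of the moment at which its call begins. There is no depth.
- ctrl.finish_job(): hands the job in, once; it reports no verdict.
The state is a dict: "time_s": time; "joints": joint angles; "dq": joint speeds; "tau": joint torques, N m; "eef_pos": TCP position; "ee_rot": TCP orientation; "force": force on the tool from outside, world axes, zero at the start; "wrist_torque": the same for the moment, N m; "grip_width": opening from 0.0 (shut) to 1.0 (fully open).
Only numpy, scipy, OpenCV 4.12 (cv2) and the standard library are available. Lean on these libraries where they do the work, as an engineer would, in place of code of your own. Each camera call takes 0.05 s, during which the arm holds its last target. There are 200 camera calls.

## Working session

There is one attempt and no reset: what is moved stays moved. The work goes in short steps, Python scripts to look and compute and a tool call to move; the robot and the scene stay as the last step left them, time stands still between calls to the robot, and variables do not carry over. Pictures are saved under pics/ and viewed, about 8 in all and at most 12, crops included, and the job is handed in when it is done.

Besides the shell and the picture viewer there is one more tool, called after "Request:" by a JSON object that holds its "name" and its "arguments". play_rows: Moves the arm, as the interface text tells. Its arguments: {"type":"object","properties":{"plan":{"type":"array"},"grip_force":{"type":"number"}},"required":["plan"]}

```bash
mkdir -p pics; ls; cat > h.py <<'E'
import numpy as np, cv2
from rig import sense, optics, ctrl
def cap(n):
    c=optics.capture(n); return c
def proj(c,P):
    P=np.atleast_2d(P); M=np.array(c["world_to_cam"]); q=P@M[:3,:3].T+M[:3,3]
    return np.c_[c["cx"]+c["fx"]*q[:,0]/-q[:,2], c["cy"]+c["fy"]*-q[:,1]/-q[:,2]]
def ray(c,u,v):
    M=np.array(c["world_to_cam"]); R=M[:3,:3]
    d=R.T@np.array([(u-c["cx"])/c["fx"],-(v-c["cy"])/c["fy"],-1.]); o=-R.T@M[:3,3]
    return o,d/np.linalg.norm(d)
def onz(c,u,v,z):
    o,d=ray(c,u,v); return o+d*(z-o[2])/d[2]
E
python3 - <<'E'
from h import *
a=cap("top"); b=cap("side")
print({k:v for k,v in a.items() if k!="img"}); print({k:v for k,v in b.items() if k!="img"})
cv2.imwrite("pics/t0.png",a["img"]); cv2.imwrite("pics/s0.png",b["img"]); print(sense())
E
```

```text
pics
{'fx': 477.16980253996036, 'fy': 477.16980253996036, 'cx': 253.92470881339003, 'cy': 191.82446307335212, 'world_to_cam': array([[ 1.59383354e-02, -9.99781359e-01,  1.35352919e-02,
         1.14529137e+01],
       [ 9.82302127e-01,  1.81834665e-02,  1.86418596e-01,
        -4.59211730e+02],
       [-1.86623956e-01,  1.03245439e-02,  9.82377169e-01,
        -1.22267678e+03],
       [ 0.00000000e+00,  0.00000000e+00,  0.00000000e+00,
         1.00000000e+00]])}
{'fx': 419.83195321061214, 'fy': 419.83195321061214, 'cx': 254.3114888548415, 'cy': 190.1997967801511, 'world_to_cam': array([[ 9.37287236e-01, -3.48418401e-01, -9.86177677e-03,
        -4.16091438e+02],
       [ 1.92353810e-01,  4.93445858e-01,  8.48240059e-01,
        -1.63123643e+02],
       [-2.90676192e-01, -7.96941531e-01,  5.29520111e-01,
        -1.06641528e+03],
       [ 0.00000000e+00,  0.00000000e+00,  0.00000000e+00,
         1.00000000e+00]])}
{'time_s': 0.1, 'joints': array([ 8.85601977e-01,  3.13401684e-01,  1.49833001e+00,  8.66882736e-06,
        1.33099169e+00, -2.23385212e-01]), 'dq': array([-0.000457  , -0.00215714, -0.00166596,  0.0007283 , -0.00079837,
        0.00056693]), 'tau': array([ 4.14733076e-03, -4.12898576e+01, -2.60136491e+01, -1.17042132e-04,
        3.07333197e-03,  2.45475235e-05]), 'eef_pos': array([233.78568965, 469.83319573, 230.80009827]), 'ee_rot': array([-2.51879922e-04,  2.28859147e-01,  9.73459384e-01, -5.06176862e-04]), 'force': array([-0.77160068, -0.5414915 , -0.19220634]), 'wrist_torque': array([ 0.02067458,  0.05366527, -0.05315154]), 'grip_width': 0.9978841147070067}
```

View pics/t0.png

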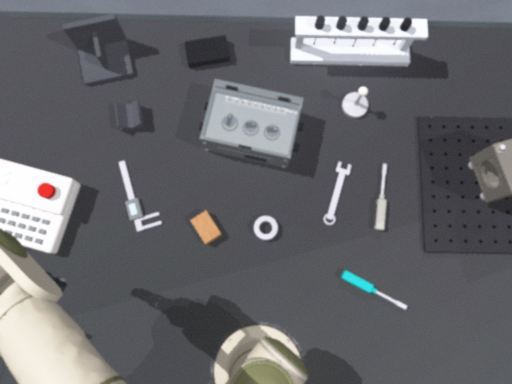

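View pics/s0.png

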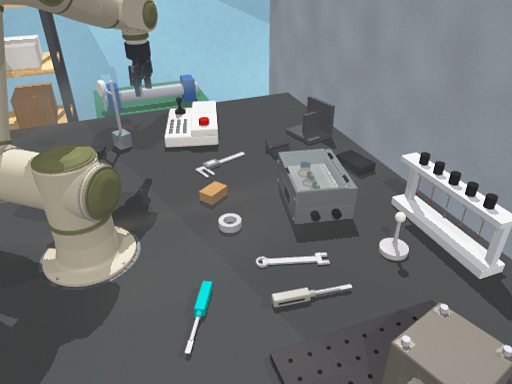

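The top view shows the fuse box at about (252,123), with its front face towards the robot. The proud fuse looks like the left one at (230,122). The screwdriver runs from the handle at (380,225) to the tip at (384,165). The spanner is beside it, and the turquoise decoy is at (372,288).

```bash
python3 - <<'E'
from h import *
a=cv2.imread("pics/t0.png")
c1=cv2.resize(a[75:170,195:310],None,fx=4,fy=4,interpolation=cv2.INTER_CUBIC)
c2=cv2.resize(a[155:250,320:400],None,fx=4,fy=4,interpolation=cv2.INTER_CUBIC)
cv2.imwrite("pics/c1.png",np.hstack([c1,c2]))
# screwdriver mask
g=cv2.cvtColor(a,cv2.COLOR_BGR2GRAY)
n,l,s,ct=cv2.connectedComponentsWithStats((g[155:250,320:400]>90).astype(np.uint8))
print(s,ct)
c=cap("top")
for i in range(1,n):
    if s[i][4]<60: continue
    ys,xs=np.where(l==i); P=np.array([onz(c,x+320,y+155,11)[:2] for x,y in zip(xs,ys)])
    vx,vy,x0,y0=cv2.fitLine(P.astype(np.float32),cv2.DIST_L2,0,.01,.01).ravel()
    t=(P-[x0,y0])@[vx,vy]; w=(P-[x0,y0])@[-vy,vx]
    print(i,(x0,y0),(vx,vy),np.array([x0,y0])+t.min()*np.array([vx,vy]),np.array([x0,y0])+t.max()*np.array([vx,vy]),np.ptp(t),np.ptp(w))
E
```

```text
[[   0    0   80   95 6243]
 [   2    5   31   66  710]
 [  53    7   15   69  583]
 [  73   75    1    1    1]
 [  76   74    1    2    2]
 [  78   74    1    1    1]
 [  72   79    1    1    1]
 [  47   81    1    1    1]
 [  51   81    1    2    2]
 [  75   80    1    1    1]
 [  77   80    1    1    1]
 [  45   82    1    1    1]
 [  65   83    1    1    1]
 [  79   82    1    1    1]
 [  50   85    1    1    1]
 [  78   85    2    4    4]
 [  31   86    1    1    1]
 [  38   87    2    2    2]
 [  56   87    1    1    1]
 [  64   87    1    1    1]
 [  68   86    2    4    4]
 [  75   87    2    2    2]
 [  24   89    1    1    1]
 [  28   89    1    1    1]
 [  48   88    1    1    1]
 [  53   88    1    1    1]
 [  72   89    1    1    1]
 [  24   91    1    1    1]
 [  43   91    1    1    1]
 [  50   91    1    1    1]
 [  58   90    1    1    1]
 [  65   90    1    1    1]
 [  71   91    1    1    1]
 [  73   90    3    3    5]
 [  79   90    1    1    1]
 [   7   93    1    1    1]
 [  13   93    1    2    2]
 [  32   92    1    1    1]
 [  60   93    1    1    1]
 [  67  
[... 957 characters left out ...]
0.        ]
 [71.         91.        ]
 [73.8        91.        ]
 [79.         90.        ]
 [ 7.         93.        ]
 [13.         93.5       ]
 [32.         92.        ]
 [60.         93.        ]
 [67.         93.        ]
 [75.88888889 93.44444444]
 [36.         94.        ]
 [54.5        94.        ]]
1 (np.float32(467.7629), np.float32(-205.69461)) (np.float32(0.9602903), np.float32(-0.27900282)) [ 376.9237336  -179.30219016] [ 554.96628409 -231.03068539] 185.4049219616321 44.1149897048441
2 (np.float32(445.73154), np.float32(-327.73306)) (np.float32(0.99342364), np.float32(-0.11449675)) [ 365.75087832 -318.51491522] [ 556.20717177 -340.4658999 ] 191.71709394115322 32.160923201394525
```

View pics/c1.png

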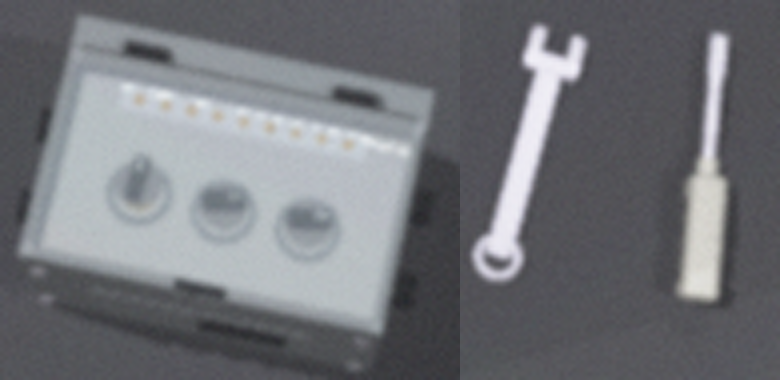

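Left fuse at (230,120) has its bar along box x, so it is the proud one. The cover mark at (245,147) sits at the middle of the front edge.

```bash
python3 - <<'E'
from h import *
c=cap("top"); np.set_printoptions(precision=1,suppress=True)
f=lambda x,y,z,ox=195:onz(c,ox+x/4-.4,75+y/4-.4,z)
FL,FR,BL,BR=f(22,255,106),f(385,330,106),f(80,15,106),f(435,90,106)
print(FL,FR,BL,BR,np.linalg.norm(FL-FR),np.linalg.norm(FL-BL))
yv=(FL-FR)+(BL-BR); yaw=np.arctan2(yv[1],yv[0])-np.pi/2; print("yaw",yaw)
print("ctr",(FL+FR+BL+BR)/4,"mark",f(200,288,106))
print("fuse",f(140,172,96),f(140,190,80))
g=lambda x,y,z:onz(c,320+(x-460)/4-.4,155+y/4-.4,z)
print("tip",g(719,34,12),"sh",g(708,176,22),"end",g(697,298,22))
E
```

```text
[584.3 160.5 106. ] [539.1 -72.9 106. ] [749.3 128.5 106. ] [ 702.1 -105.5  106. ] 237.78462947128926 168.14300656266948
yaw -0.19519770229930566
ctr [643.7  27.6 106. ] mark [564.6  45.8 106. ]
fuse [645.3  86.7  96. ] [638.5  87.1  80. ]
tip [ 552.2 -339.8   12. ] sh [ 450.7 -325.9   22. ] end [ 367.9 -315.7   22. ]
```

Request:
{"name": "play_rows", "arguments": {"plan": [[10,-40,0,0,0,0.113,0.1],[10,-40,0,0,0,0.113,0.1],[10,-40,0,0,0,0.112,0.1],[10,-40,0,0,0,0,0.1],[10,-40,0,0,0,0,0.1]]}}

```text
time_s: 0.62
eef_pos: [280.6, 273.7, 228.6]
ee_rot: [-0.001, 0.057, 0.998, -0.001]
force: [1.2, -0.1, 0.3]
grip_width: 0.55
```

Request:
{"name": "play_rows", "arguments": {"plan": [[10,-40,0,0,0,0,0.1],[10,-40,0,0,0,0,0.1],[10,-40,0,0,0,0,0.1],[10,-40,0,0,0,0,0.1],[10,-40,0,0,0,0,0.1]]}}

```text
time_s: 1.03
eef_pos: [328.0, 70.6, 228.8]
ee_rot: [0.0, 0.055, 0.999, -0.001]
force: [1.4, -0.2, 0.7]
grip_width: 0.549
```

Request:
{"name": "play_rows", "arguments": {"plan": [[10,-40,0,0,0,0,0.1],[10,-40,0,0,0,0,0.1],[10,-40,0,0,0,0,0.1],[10,-40,0,0,0,0,0.1],[10,-40,0,0,0,0,0.1]]}}

```text
time_s: 1.45
eef_pos: [375.3, -132.8, 229.7]
ee_rot: [0.002, 0.056, 0.998, -0.001]
force: [1.6, 1.3, 0.6]
grip_width: 0.551
```

Request:
{"name": "play_rows", "arguments": {"plan": [[10,-38,-15,0,0,0,0.1],[10,-38,-20,0,0,0,0.1],[10,-38,-30,0,0,0,0.1],[9,-38,-30,0,0,0,0.1],[9,-36,-20,0,0,0,0.1]]}}

```text
time_s: 1.87
eef_pos: [418.6, -308.6, 129.3]
ee_rot: [0.006, 0.058, 0.998, -0.004]
force: [0.2, 1.1, 0.7]
grip_width: 0.552
```

Request:
{"name": "play_rows", "arguments": {"plan": [[0,0,0,0,0,-0.01,0.1],[0,0,0,0,0,0,0.1]]}}

```text
time_s: 2.03
eef_pos: [417.5, -312.9, 123.3]
ee_rot: [0.003, 0.066, 0.998, -0.002]
force: [0.5, -0.1, 1.0]
grip_width: 0.548
```

```bash
python3 - <<'E'
from h import *
a=cap("top"); b=cap("side"); s=sense(); print(s["eef_pos"],s["ee_rot"])
p=proj(a,s["eef_pos"])[0]; q=proj(b,s["eef_pos"])[0]; print(p,q)
A=cv2.resize(a["img"][150:250,330:430],None,fx=4,fy=4,interpolation=cv2.INTER_CUBIC)
B=cv2.resize(b["img"][210:310,265:365],None,fx=4,fy=4,interpolation=cv2.INTER_CUBIC)
cv2.imwrite("pics/g1.png",np.hstack([A,B]))
E
```

```text
[ 417.60528098 -312.03467751  124.40442413] [ 0.00355374  0.06477847  0.99789038 -0.00243169]
[387.89777178 204.5368127 ] [294.12686929 253.29709182]
```

View pics/g1.png

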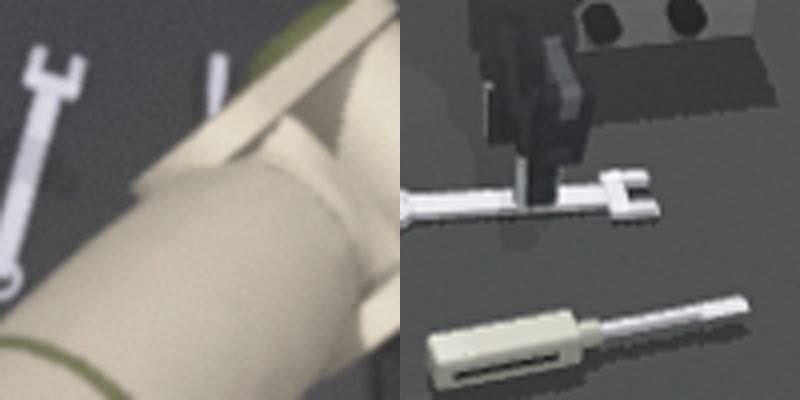

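Side view: the screwdriver is clear, with its tip at about (351,285). The handle's front end is at about (411,293), the gripper hangs above, and both sit where expected.

```bash
python3 - <<'E'
from h import *
b=cap("side"); np.set_printoptions(precision=1,suppress=True)
f=lambda x,y,z:onz(b,265+(x-400)/4-.4,210+y/4-.4,z)
print("tip",f(747,304,11),"front top edge",f(575,314,22),f(578,335,22),"rear top",f(428,340,22),f(436,360,22))
E
```

```text
tip [ 551.6 -340.6   11. ] front top edge [ 451.9 -322.5   22. ] [ 446.3 -337.2   22. ] rear top [ 368.6 -311.4   22. ] [ 367.  -326.3   22. ]
```

Request:
{"name": "play_rows", "arguments": {"plan": [[9,-12,-30,0,0,0.0,0.1],[0,0,-30,0,0,0,0.1],[0,0,-25,0,0,0,0.1],[0,0,-10,0,0,0,0.1],[0,0,0,0,0,0,0.1]]}}

```text
time_s: 2.6
eef_pos: [430.2, -322.0, 34.8]
ee_rot: [0.009, 0.061, 0.998, -0.008]
force: [0.1, 0.2, 0.0]
grip_width: 0.551
```

Request:
{"name": "play_rows", "arguments": {"plan": [[-2,-2,-14,0.017,0.017,0,0.1],[0,0,-11,0,0,0,0.1],[0,0,-5,0,0,0,0.1],[0,0,0,0,0,0,0.1]]}}

```text
time_s: 2.93
eef_pos: [430.5, -324.2, 9.3]
ee_rot: [0.003, 0.06, 0.998, -0.003]
force: [-0.2, 0.6, 0.2]
grip_width: 0.551
```

Request:
{"name": "play_rows", "arguments": {"plan": [[-2,0,-5,0.006,0.006,-0.005,0.1],[0,0,-2,0,0,0,0.1],[0,0,0,0,0,0,-1],[0,0,0,0,0,0,-1],[0,0,0,0,0,0,-1]], "grip_force": 120}}

```text
time_s: 3.35
eef_pos: [429.5, -324.9, 5.1]
ee_rot: [0.002, 0.062, 0.998, -0.002]
force: [0.9, -0.4, -0.5]
grip_width: 0.249
```

Request:
{"name": "play_rows", "arguments": {"plan": [[0,0,0,0,0,0,-1],[0,0,0,0,0,0,-1],[0,0,0,0,0,0,-1],[0,0,0,0,0,0,-1]]}}

```text
time_s: 3.68
eef_pos: [429.6, -325.0, 5.5]
ee_rot: [0.002, 0.062, 0.998, -0.002]
force: [0.1, 0.1, -0.4]
grip_width: 0.247
```

Request:
{"name": "play_rows", "arguments": {"plan": [[0,0,20,0,0,0,-1],[0,0,30,0,0,0,-1],[0,10,35,0,0,0,-1],[-2,25,25,0,0,0,-1],[-2,35,15,0,0,0,-1]]}}

```text
time_s: 4.1
eef_pos: [423.1, -255.4, 130.8]
ee_rot: [-0.001, 0.065, 0.998, 0.001]
force: [1.4, 0.7, -1.4]
grip_width: 0.247
```

Request:
{"name": "play_rows", "arguments": {"plan": [[-2,35,0,0,0,-0.02,-1],[-2,35,0,0,0,-0.02,-1],[-2,35,0,0,0,-0.02,-1],[-2,35,0,0,0,-0.01,-1],[-2,35,0,0,0,0,-1]]}}

```text
time_s: 4.52
eef_pos: [412.6, -75.1, 135.5]
ee_rot: [0.003, 0.104, 0.995, -0.002]
force: [0.9, 0.6, -1.4]
grip_width: 0.252
```

Request:
{"name": "play_rows", "arguments": {"plan": [[-2,35,0,0,0,0,-1],[-2,35,0,0,0,0,-1],[-2,30,0,0,0,0,-1],[0,15,-5,0,0,0,-1],[0,0,0,0,0,0,-1]]}}

```text
time_s: 4.93
eef_pos: [403.6, 50.3, 130.9]
ee_rot: [0.004, 0.102, 0.995, -0.002]
force: [-0.2, -1.3, -2.1]
grip_width: 0.248
```

Request:
{"name": "play_rows", "arguments": {"plan": [[2,15,-20,0.003,0.006,0.008,-1],[2,8,-14,0,0,0,-1],[0,0,-4,0,0,0,-1],[0,0,0,0,0,0,-1],[0,0,0,0,0,0,-1]]}}

```text
time_s: 5.35
eef_pos: [408.5, 72.4, 92.9]
ee_rot: [0.002, 0.096, 0.995, -0.001]
force: [0.2, 0.7, -1.2]
grip_width: 0.249
```

```bash
python3 - <<'E'
from h import *
a=cap("top"); b=cap("side"); s=sense(); print(s["eef_pos"],s["ee_rot"])
T=s["eef_pos"]+[120.7,-23.8,5.5]; N=np.array([560.3,44.1,97])
print(proj(a,T),proj(a,N),proj(b,T),proj(b,N))
A=cv2.resize(a["img"][90:190,195:315],None,fx=4,fy=4,interpolation=cv2.INTER_CUBIC)
B=cv2.resize(b["img"][140:240,220:360],None,fx=5,fy=5,interpolation=cv2.INTER_CUBIC)
cv2.imwrite("pics/top2.png",A); cv2.imwrite("pics/side2.png",B)
E
```

```text
[408.74160496  72.32939516  93.21007542] [ 2.41208388e-03  9.67285747e-02  9.95307462e-01 -9.05441576e-04]
[[243.28541176 160.58116792]] [[245.24756515 149.18064112]] [[275.97440304 174.05911982]] [[286.41113859 173.34770658]]
```

View pics/top2.png

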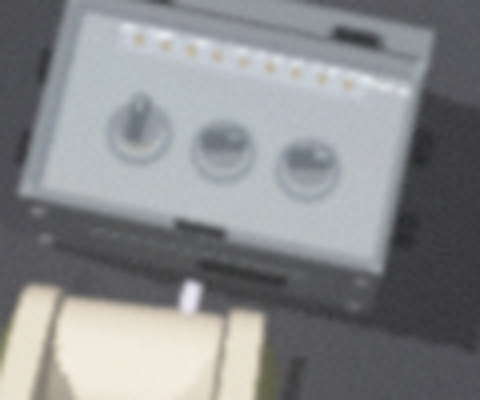

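View pics/side2.png

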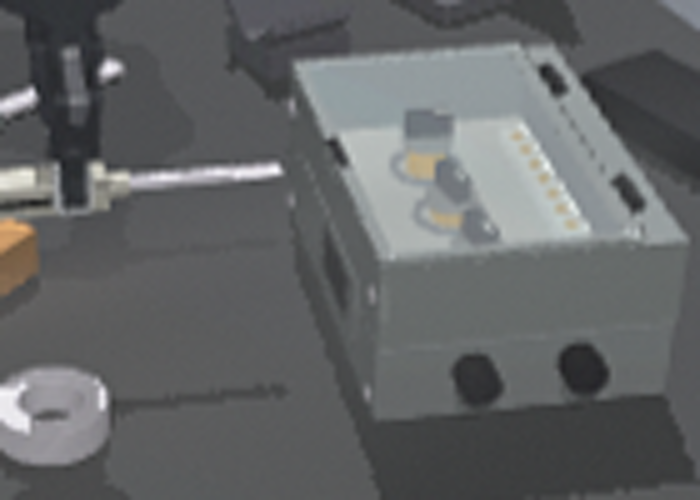

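The tip is at (243,160) top and (276,174) side, matching the prediction within 1 px and lined up with the mark. Inserting.

Request:
{"name": "play_rows", "arguments": {"plan": [[10,-1.5,-1.5,0,0,0,-1],[10,-2,0,0,0,0,-1],[8,-1.5,0,0,0,0,-1],[0,0,0,0,0,0,-1]]}}

```text
time_s: 5.78
eef_pos: [439.5, 65.0, 94.0]
ee_rot: [0.004, 0.098, 0.995, -0.001]
force: [0.1, -0.2, -0.3]
grip_width: 0.248
```

Request:
{"name": "play_rows", "arguments": {"plan": [[5,-1,0,0,0,0,-1],[5,-1,0,0,0,0,-1],[4,-1,0,0,0,0,-1],[0,0,0,0,0,0,-1]]}}

```text
time_s: 6.12
eef_pos: [454.8, 61.4, 94.3]
ee_rot: [0.004, 0.098, 0.995, -0.001]
force: [0.4, 0.3, -1.3]
grip_width: 0.251
```

Request:
{"name": "play_rows", "arguments": {"plan": [[5,-1,0,0,0,0,-1],[0,0,4,0,0,0,-1],[0,0,5,0,0,0,-1],[0,0,5,0,0,0,-1],[0,0,5,0,0,0,-1]]}}

```text
time_s: 6.53
eef_pos: [459.1, 60.5, 113.4]
ee_rot: [0.002, 0.098, 0.995, -0.001]
force: [1.3, -0.3, -3.8]
grip_width: 0.247
```

Request:
{"name": "play_rows", "arguments": {"plan": [[0,0,6,0,0,0,-1],[0,0,6,0,0,0,-1],[0,0,6,0,0,0,-1],[0,0,6,0,0,0,-1],[0,0,0,0,0,0,-1]]}}

```text
time_s: 6.95
eef_pos: [458.8, 60.7, 141.6]
ee_rot: [0.003, 0.098, 0.995, -0.001]
force: [0.3, -0.2, -2.8]
grip_width: 0.248
```

```bash
python3 - <<'E'
from h import *
b=cap("side"); s=sense(); print(s["eef_pos"],s["ee_rot"],s["force"],s["wrist_torque"])
T=s["eef_pos"]+[120.7,-23.8,5.5]; print(proj(b,T))
B=cv2.resize(b["img"][100:240,220:360],None,fx=4,fy=4,interpolation=cv2.INTER_CUBIC)
cv2.imwrite("pics/side3.png",B)
E
```

```text
[458.74216532  60.6460513  141.12206539] [ 0.00270823  0.09805183  0.99517711 -0.00101435] [ 0.99826077 -0.04284125 -1.94853187] [-0.00759729  0.08495425  0.01046351]
[[294.19706288 158.04235584]]
```

View pics/side3.png

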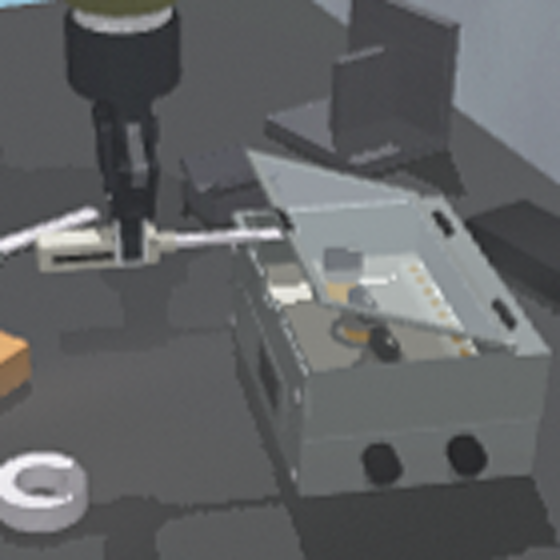

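Cover levered up to about 0.3 rad by the blade, with the fingers well away from it. Now swinging it over along the arc.

Request:
{"name": "play_rows", "arguments": {"plan": [[6.5,-1.3,11.5,0,0,0,-1],[6.5,-1.3,11.5,0,0,0,-1],[9,-1.8,10,0,0,0,-1],[9,-1.8,10,0,0,0,-1]]}}

```text
time_s: 7.33
eef_pos: [485.8, 55.4, 182.7]
ee_rot: [-0.004, 0.098, 0.995, -0.001]
force: [-3.0, -0.2, -1.3]
grip_width: 0.246
```

Request:
{"name": "play_rows", "arguments": {"plan": [[10,-2,8,0,0,0,-1],[10,-2,8,0,0,0,-1],[11.5,-2.3,5,0,0,0,-1],[11.5,-2.3,5,0,0,0,-1]]}}

```text
time_s: 7.67
eef_pos: [528.3, 47.2, 210.1]
ee_rot: [-0.006, 0.097, 0.995, -0.001]
force: [-2.5, -0.4, -0.8]
grip_width: 0.247
```

Request:
{"name": "play_rows", "arguments": {"plan": [[12,-2.4,3,0,0,0,-1],[12,-2.4,3,0,0,0,-1],[12,-2.4,1,0,0,0,-1],[12,-2.4,0,0,0,0,-1]]}}

```text
time_s: 8.0
eef_pos: [577.7, 37.6, 218.4]
ee_rot: [-0.007, 0.097, 0.995, -0.0]
force: [-2.5, 0.5, 0.3]
grip_width: 0.25
```

Request:
{"name": "play_rows", "arguments": {"plan": [[12,-2.4,-2,0,0,0,-1],[12,-2.4,-2,0,0,0,-1],[9,-1.8,-2,0,0,0,-1],[6,-1.2,-2,0,0,0,-1]]}}

```text
time_s: 8.33
eef_pos: [619.4, 29.3, 210.7]
ee_rot: [-0.006, 0.097, 0.995, -0.0]
force: [-1.7, 0.0, 0.2]
grip_width: 0.255
```

```bash
python3 - <<'E'
from h import *
b=cap("side"); s=sense(); print(s["eef_pos"],s["force"])
h=np.array([711.4,14.2,104]); ux=np.array([.981,-.194,0]); T=s["eef_pos"]+[120.7,-23.8,5.5]
print("X",(T-h)@ux,"Z",T[2]-104,np.pi/2+np.arctan2((T-h)@ux,T[2]-104))
B=cv2.resize(b["img"][60:240,200:400],None,fx=3,fy=3,interpolation=cv2.INTER_CUBIC)
cv2.imwrite("pics/side4.png",B)
E
```

```text
[619.80366556  29.03412879 210.00443458] [ 0.75037763 -0.79461808 -1.31935883]
X 30.290074925531467 Z 111.5044345818572 1.8360445350149495
```

View pics/side4.png

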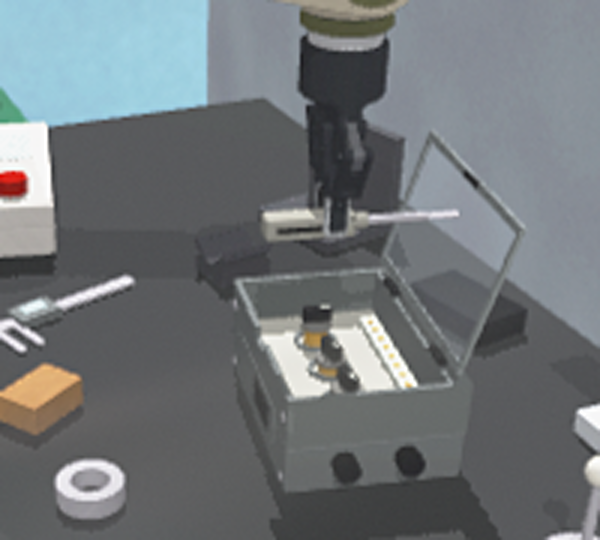

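Cover stands well past vertical (~1.8 rad by tip geometry). The screwdriver goes back to its own free spot.

Request:
{"name": "play_rows", "arguments": {"plan": [[-36,7,0,0,0,0,-1],[-36,0,0,0,0,0,-1],[-30,-25,0,0,0,0,-1],[-25,-32,0,0,0,0,-1],[-15,-37,0,0,0,0,-1]]}}

```text
time_s: 8.8
eef_pos: [473.0, -54.3, 205.5]
ee_rot: [-0.008, 0.093, 0.996, 0.0]
force: [0.7, 0.3, -0.9]
grip_width: 0.245
```

Request:
{"name": "play_rows", "arguments": {"plan": [[-10,-37,-5,0,0,0.01,-1],[-5,-37,-10,0,0,0.02,-1],[-5,-37,-15,0,0,0.02,-1],[-5,-37,-20,0,0,0.02,-1],[-5,-37,-25,0,0,0,-1]]}}

```text
time_s: 9.22
eef_pos: [439.4, -241.2, 137.4]
ee_rot: [-0.002, 0.055, 0.998, -0.003]
force: [0.9, 0.5, 0.0]
grip_width: 0.246
```

Request:
{"name": "play_rows", "arguments": {"plan": [[0,-35,-20,0,0,0,-1],[0,-20,-20,0,0,0,-1],[0,-8,-10,0,0,0,-1],[0,0,0,0,0,0,-1]]}}

```text
time_s: 9.55
eef_pos: [435.3, -310.9, 82.1]
ee_rot: [-0.003, 0.058, 0.998, -0.003]
force: [-0.2, 0.7, -0.9]
grip_width: 0.247
```

Request:
{"name": "play_rows", "arguments": {"plan": [[-3,-6,-20,0,0,0,-1],[0,-4,-20,0,0,0,-1],[0,0,-15,0,0,0,-1],[0,0,-5,0,0,0,-1],[0,0,0,0,0,0,-1]]}}

```text
time_s: 9.97
eef_pos: [434.5, -317.2, 24.8]
ee_rot: [-0.001, 0.056, 0.998, -0.004]
force: [-0.5, 0.2, -1.3]
grip_width: 0.246
```

Request:
{"name": "play_rows", "arguments": {"plan": [[0,0,-9,0,0,0,-1],[0,0,-4,0,0,0,-1],[0,0,0,0,0,0,-1],[0,0,0,0,0,0,-1]]}}

```text
time_s: 10.3
eef_pos: [436.5, -316.2, 14.4]
ee_rot: [0.001, 0.055, 0.998, -0.006]
force: [0.0, 0.8, -0.6]
grip_width: 0.248
```

Request:
{"name": "play_rows", "arguments": {"plan": [[0,0,-2,0,0,0,-1],[0,0,-2,0,0,0,-1],[0,0,0,0,0,0,-1]]}}

```text
time_s: 10.55
eef_pos: [437.0, -316.5, 11.2]
ee_rot: [0.002, 0.055, 0.998, -0.007]
force: [-0.4, 0.5, -0.2]
grip_width: 0.25
```

Request:
{"name": "play_rows", "arguments": {"plan": [[0,0,-3,0.014,0.003,0,-1],[0,0,-2,0,0,0,-1],[0,0,0,0,0,0,-1]]}}

```text
time_s: 10.8
eef_pos: [437.1, -316.7, 6.0]
ee_rot: [-0.0, 0.055, 0.998, 0.001]
force: [0.8, -0.2, 0.2]
grip_width: 0.248
```

Request:
{"name": "play_rows", "arguments": {"plan": [[0,0,-2,0,0,0,-1],[0,0,0,0,0,0,-1]]}}

```text
time_s: 10.97
eef_pos: [437.3, -317.2, 5.2]
ee_rot: [0.0, 0.055, 0.998, 0.001]
force: [-0.2, -0.7, -1.7]
grip_width: 0.247
```

Request:
{"name": "play_rows", "arguments": {"plan": [[0,0,0,0,0,0,0.1],[0,0,0,0,0,0,0.1],[0,0,0,0,0,0,0.1],[0,0,0,0,0,0,0.1]]}}

```text
time_s: 11.3
eef_pos: [437.5, -317.5, 5.3]
ee_rot: [0.001, 0.055, 0.998, 0.0]
force: [-0.5, 0.7, 1.1]
grip_width: 0.551
```

Request:
{"name": "play_rows", "arguments": {"plan": [[0,0,20,0,0,0,0.1],[0,0,35,0,0,0,0.1],[0,0,40,0,0,0,-0.2],[0,0,40,0,0,0,-0.2],[0,10,30,0,0,0,-0.2]]}}

```text
time_s: 11.72
eef_pos: [433.6, -304.4, 169.2]
ee_rot: [-0.005, 0.056, 0.998, 0.006]
force: [0.5, -1.3, 0.4]
grip_width: 0.404
```

Request:
{"name": "play_rows", "arguments": {"plan": [[10,37,10,0,0,-0.02,-0.2],[15,37,0,0,0,-0.02,-0.2],[17,37,0,0,0,-0.02,-0.2],[17,37,0,0,0,-0.02,-0.2],[17,37,0,0,0,0,-0.2]]}}

```text
time_s: 12.13
eef_pos: [511.1, -119.7, 188.6]
ee_rot: [0.002, 0.103, 0.995, 0.001]
force: [0.1, -0.6, 0.4]
grip_width: 0.4
```

Request:
{"name": "play_rows", "arguments": {"plan": [[17,35,0,0,0,0,-0.2],[17,35,0,0,0,0,-0.2],[17,30,0,0,0,0,-0.2],[17,30,0,0,0,0,-0.2],[17,25,0,0,0,0,-0.2]]}}

```text
time_s: 12.55
eef_pos: [598.3, 46.6, 189.1]
ee_rot: [0.002, 0.102, 0.995, 0.001]
force: [-0.1, 0.5, 0.4]
grip_width: 0.401
```

Request:
{"name": "play_rows", "arguments": {"plan": [[15,14,-10,0,0,0.01,-0.2],[15,14,-20,0,0,0,-0.2],[12,9,-20,0,0,0,-0.2],[0,0,-5,0,0,0,-0.2],[0,0,0,0,0,0,-0.2]]}}

```text
time_s: 12.97
eef_pos: [643.5, 92.7, 131.2]
ee_rot: [0.003, 0.093, 0.996, 0.001]
force: [0.4, 0.8, 1.2]
grip_width: 0.401
```

```bash
python3 - <<'E'
from h import *
b=cap("side"); a=cap("top"); s=sense(); print(s["eef_pos"],s["ee_rot"],s["grip_width"])
ux=np.array([.981,-.194,0]);uy=np.array([.194,.981,0]);C=np.array([643.7,27.6,0])
F=C-12*ux+58*uy
print("F",F,"bar top pred",[proj(b,F+i*14.5*ux+[0,0,96]) for i in(-1,0,1)], onz(b,305.7,162.7,96))
print("tcp",proj(b,s["eef_pos"]))
B=cv2.resize(b["img"][100:210,270:370],None,fx=6,fy=5,interpolation=cv2.INTER_CUBIC)
cv2.imwrite("pics/side5.png",B); 
E
```

```text
[643.64245812  91.98450519 132.77224798] [0.00386175 0.09338806 0.99562161 0.00116871] 0.40160522804004944
F [643.18   86.826   0.   ] bar top pred [array([[301.00857924, 162.58614191]]), array([[305.66401045, 162.18221008]]), array([[310.3056034 , 161.77947893]])] [641.80915692  83.80981216  96.        ]
tcp [[305.70942424 150.54051643]]
```

View pics/side5.png

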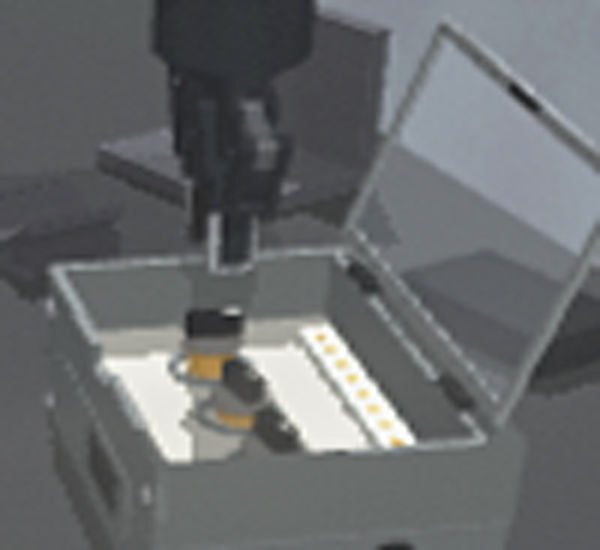

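Bar top is at (305.8,162.4) against a predicted (305.7,162.2), so the estimate stands. Descending over the bar.

Request:
{"name": "play_rows", "arguments": {"plan": [[0,-5,-15,-0.003,-0.008,-0.008,-0.2],[0,0,-15,0,0,0,-0.2],[0,0,-10,0,0,0,-0.2],[0,0,0,0,0,0,-0.2]]}}

```text
time_s: 13.4
eef_pos: [644.4, 83.9, 97.6]
ee_rot: [0.012, 0.099, 0.995, -0.0]
force: [-0.3, -0.2, -0.7]
grip_width: 0.401
```

Request:
{"name": "play_rows", "arguments": {"plan": [[-1,3,-8,0.002,0.022,0,-0.2],[0,0,-5,0,0,0,-0.2],[0,0,0,0,0,0,-0.2]]}}

```text
time_s: 13.65
eef_pos: [644.1, 86.2, 86.5]
ee_rot: [0.002, 0.1, 0.995, -0.0]
force: [-0.0, 0.7, -0.0]
grip_width: 0.399
```

Request:
{"name": "play_rows", "arguments": {"plan": [[-1,0.5,-4,0,0,0.0,-0.2],[0,0,0,0,0,0,-0.5],[0,0,0,0,0,0,-1],[0,0,0,0,0,0,-1],[0,0,0,0,0,0,-1]], "grip_force": 30}}

```text
time_s: 14.07
eef_pos: [643.4, 87.5, 83.2]
ee_rot: [0.003, 0.1, 0.995, 0.0]
force: [1.3, -1.2, -1.7]
grip_width: 0.104
```

Request:
{"name": "play_rows", "arguments": {"plan": [[0,0,0,0,0,0,-1],[0,0,0,0,0,0,-1]]}}

```text
time_s: 14.23
eef_pos: [643.5, 87.4, 83.2]
ee_rot: [0.003, 0.099, 0.995, 0.0]
force: [0.3, 1.4, -0.4]
grip_width: 0.108
```

Request:
{"name": "play_rows", "arguments": {"plan": [[0,0,-4,0,0,0,-1],[0,0,-4,0,0,0,-1],[0,0,-3,0,0,0,-1],[0,0,-1,0,0,0,-1]], "grip_force": 70}}

```text
time_s: 14.57
eef_pos: [643.6, 87.5, 73.5]
ee_rot: [0.003, 0.099, 0.995, 0.0]
force: [-3.7, 0.3, 8.2]
grip_width: 0.09
```

Request:
{"name": "play_rows", "arguments": {"plan": [[0,0,-3,0,0,0,-1],[0,0,-1,0,0,0,-1],[0,0,-0.5,0,0,0,-1]]}}

```text
time_s: 14.82
eef_pos: [643.6, 87.5, 71.5]
ee_rot: [0.004, 0.099, 0.995, 0.0]
force: [-5.2, 1.4, 9.2]
grip_width: 0.091
```

Request:
{"name": "play_rows", "arguments": {"plan": [[0,0,-3,0,0,0,-1],[0,0,-2,0,0,0,-1],[0,0,-1.5,0,0,0,-1]]}}

```text
time_s: 15.07
eef_pos: [643.6, 87.5, 69.3]
ee_rot: [0.005, 0.099, 0.995, -0.0]
force: [-7.5, 0.5, 13.9]
grip_width: 0.093
```

Request:
{"name": "play_rows", "arguments": {"plan": [[-0.3,0,-1,0,0,-0.12,-1],[-0.3,0,-1,0,0,-0.12,-1],[0,0,-1,0,0,-0.12,-1],[0,0,-1,0,0,-0.12,-1]]}}

```text
time_s: 15.4
eef_pos: [643.2, 86.8, 70.1]
ee_rot: [0.006, 0.34, 0.941, -0.002]
force: [-5.2, -0.7, 9.8]
grip_width: 0.091
```

Request:
{"name": "play_rows", "arguments": {"plan": [[0,0,-1.3,0,0,-0.12,-1],[0,0,-1.3,0,0,-0.12,-1],[0,0,-1.3,0,0,-0.12,-1],[0,0,-1.3,0,0,-0.12,-1]]}}

```text
time_s: 15.73
eef_pos: [642.6, 86.3, 69.3]
ee_rot: [0.005, 0.562, 0.827, -0.004]
force: [-6.3, -0.4, 12.6]
grip_width: 0.097
```

Request:
{"name": "play_rows", "arguments": {"plan": [[0.3,0.3,-1,0,0,-0.12,-1],[0.3,0,-1,0,0,-0.12,-1],[0,0,-1,0,0,-0.12,-1],[0,0,-1,0,0,-0.1,-1]]}}

```text
time_s: 16.07
eef_pos: [641.8, 86.1, 69.4]
ee_rot: [0.003, 0.743, 0.67, -0.007]
force: [-5.2, 1.3, 10.2]
grip_width: 0.092
```

```bash
python3 -c "
from h import *
s=sense();q=s['ee_rot'];print(s['wrist_torque'],s['force'],2*(np.arctan2(q[1],q[2])-.0992),s['joints'])"
```

```text
[0.21294236 0.84211135 0.74585754] [-5.15430009  1.34217414 10.20414423] 1.4755344876539156 [-0.04149132  0.73561183  1.26775129 -0.01554405  1.14362888  0.06812495]
```

Request:
{"name": "play_rows", "arguments": {"plan": [[0,0,3,0,0,0,-1],[0,0,3,0,0,0,-1],[0,0,0,0,0,0,-1]]}}

```text
time_s: 16.32
eef_pos: [641.6, 86.1, 75.6]
ee_rot: [0.004, 0.743, 0.669, -0.007]
force: [1.6, 0.5, -3.0]
grip_width: 0.094
```

Request:
{"name": "play_rows", "arguments": {"plan": [[0,0,0,0,0,0,-0.3],[0,0,0,0,0,0,-0.3],[0,0,0,0,0,0,-0.3],[0,0,0,0,0,0,-0.3]]}}

```text
time_s: 16.65
eef_pos: [641.7, 85.7, 74.9]
ee_rot: [0.004, 0.744, 0.669, -0.007]
force: [0.2, 0.5, -0.2]
grip_width: 0.35
```

Request:
{"name": "play_rows", "arguments": {"plan": [[0,0,10,0,0,0,-0.3],[0,0,25,0,0,0,-0.3],[0,0,40,0,0,0,-0.3],[0,0,40,0,0,0,-0.3],[-20,0,30,0,0,0,-0.3]]}}

```text
time_s: 17.07
eef_pos: [618.6, 85.0, 219.3]
ee_rot: [-0.001, 0.744, 0.668, -0.013]
force: [-0.2, 0.2, 0.1]
grip_width: 0.35
```

Request:
{"name": "play_rows", "arguments": {"plan": [[-35,20,0,0,0,0,-0.3],[-35,20,0,0,0,0,-0.3],[-35,20,0,0,0,0,-0.3],[-35,20,0,0,0,0,-0.3],[-35,20,0,0,0,0,-0.3]]}}

```text
time_s: 17.48
eef_pos: [441.7, 183.4, 231.5]
ee_rot: [0.006, 0.747, 0.665, -0.005]
force: [0.3, 1.4, 0.1]
grip_width: 0.353
```

Request:
{"name": "play_rows", "arguments": {"plan": [[-30,30,0,0,0,0,-0.3],[-30,30,0,0,0,0,-0.3],[-20,30,0,0,0,0,-0.3],[-10,20,0,0,0,0,-0.3],[0,0,0,0,0,0,-0.3]]}}

```text
time_s: 17.9
eef_pos: [344.5, 295.7, 237.3]
ee_rot: [0.007, 0.746, 0.666, -0.001]
force: [1.3, 0.4, -0.1]
grip_width: 0.347
```

```bash
python3 - <<'E'
from h import *
b=cap("side"); a=cap("top")
A=cv2.resize(a["img"][75:170,195:310],(480,400),interpolation=cv2.INTER_CUBIC)
A2=cv2.resize(a["img"][155:255,330:410],(320,400),interpolation=cv2.INTER_CUBIC)
cv2.imwrite("pics/fin.png",np.hstack([A,A2])); cv2.imwrite("pics/fin_s.png",b["img"])
E
```

```text
(no output)
```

View pics/fin.png

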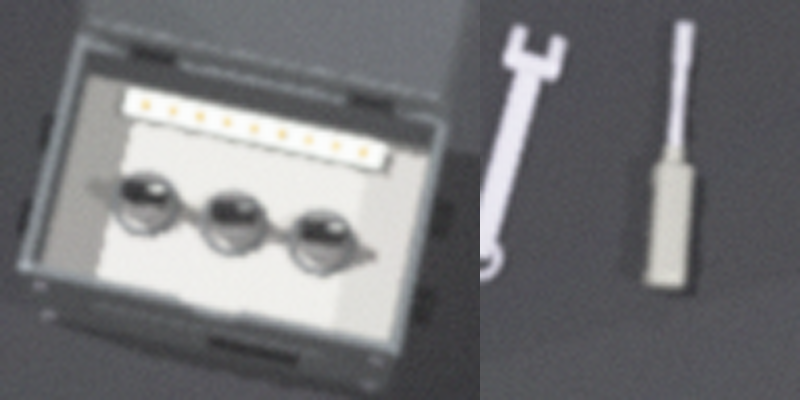

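View pics/fin_s.png

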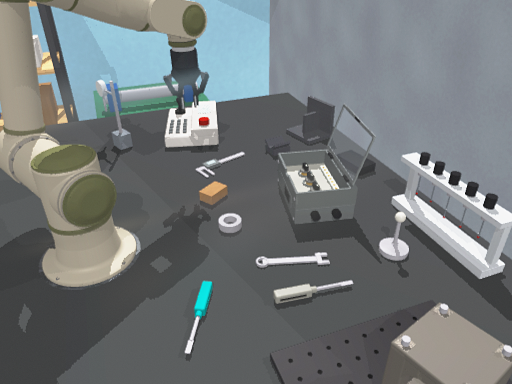

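The three bars (top view, box crop, about (145,200), (235,217) and (322,236)) now lie in line with the row. The cover is open, the screwdriver lies flat, and the bystanders have not moved. Handing in.

```bash
python3 -c "
from rig import ctrl
print(ctrl.finish_job())"
```

```text
the job is handed in; nothing more can be done
None
```

I levered the cover up with the screwdriver blade in the notch and swung it over to about 1.8 rad, estimated from the blade tip's position. I then laid the screwdriver back near where it started. The proud fuse went in about 14 mm, turned clockwise about 1.47 rad to its stop, and rose as I let it up. I handed the job in at about 18 s of the 72 s allowed.

The last pictures show all three fuse bars in line with the row, the cover open, the screwdriver flat on the table, the bystanders in place and the gripper clear. No check failed or disagreed. I judged the fuse's locked depth only from the pictures and the gripper height: it had risen about 6 mm when I let go, which fits the 8 mm lock position.

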